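# Sort the dealer's corkscrews and stoppers into their trays

### The job

Sort the five pieces by kind: both corkscrews into the wooden drawer tray, both glass stoppers into the white tray, and the walnut cork into the red tray. Each must rest on its tray's floor the way up it is now: the folding corkscrew lying flat, the bell corkscrew standing on its bell, the stoppers and the cork standing on their heads. Do not drop the glass stoppers or knock them over, and leave the decanter and the polish tin where they are.

Things in the scene. Friction and masses are not known exactly. Their poses are not given: they have to be found in the camera images.
- folding_corkscrew: rust-brown folding corkscrew, folded up, lying flat: a bar 100 mm long (x), 26 mm wide (y), 18 mm high, with the worm lying in its side. About 90 g (varies). Origin: on the cart top under about its middle (1 mm off the midline at most); long axis x
- bell_corkscrew: bright nickel bell corkscrew standing on its bell: bell 45 mm across at the foot, narrowing to a 12 mm neck at 46 mm height; on top a level round crossbar along x, 70 mm long and 16 mm thick, its axis 70 mm up (78 mm overall height). Grip the crossbar across its thickness. About 160 g. Origin: centre of the foot; x along the crossbar, z up
- smoky_stopper: smoky, nearly black glass decanter stopper; stands upside down on its flat round head, plug up. 62 mm tall: head 46 mm across up to 15 mm height, narrowing to the plug, 23 mm across at 28 mm height and 21 mm at the top. Grip the plug from above at 40 to 50 mm height. About 90 g (varies). Origin: centre of the underside of the head, z up along the plug
- blue_stopper: cobalt-blue glass decanter stopper; stands upside down on its flat round head, plug up. 62 mm tall: head 46 mm across up to 15 mm height, narrowing to the plug, 23 mm across at 28 mm height and 21 mm at the top. Grip the plug from above at 40 to 50 mm height. About 90 g (varies). Origin: centre of the underside of the head, z up along the plug
- walnut_cork: bottle cork with a fluted dark walnut head, standing upside down on the head, the light cork shank up. 62 mm tall: head 46 mm across at most up to 18 mm height, cork shank 22 mm across from 26 to 62 mm height. Grip the shank from above. About 40 g (varies). Origin: centre of the underside of the head, z up along the shank
- drawer_tray: light wooden drawer taken from its case, used as a tray, with a small brass pull knob standing 21 mm out from the middle of its -x side; 130 mm along x, 180 mm along y, 28 mm high, walls and floor 6 mm thick (inside 118 x 168 mm); fixed, turned by up to about 0.15 rad. Origin: centre of its underside, on the cart top; z up, long side along y
- white_tray: white enamelled tray; 130 mm along x, 180 mm along y, 28 mm high, walls and floor 6 mm thick (inside 118 x 168 mm); fixed, turned by up to about 0.15 rad. Origin: centre of its underside, on the cart top; z up, long side along y
- red_tray: red lacquered tray; 130 mm along x, 180 mm along y, 28 mm high, walls and floor 6 mm thick (inside 118 x 168 mm); fixed, turned by up to about 0.15 rad. Origin: centre of its underside, on the cart top; z up, long side along y
- decanter: bystander: clear glass decanter without stopper, 104 mm across, 140 mm tall, loose. Origin: centre of its underside. Leave alone
- polish_tin: bystander: round yellow polish tin with a steel lid, 74 mm across, 24 mm high, loose. Origin: centre of its underside. Leave alone
Things that resemble listed ones, but are neither listed nor needed, are in the scene too. Of the things shaped like the drawer_tray, the wooden one is meant.

How it is judged (in metres and radians):
At the end, for the whole second after the job is handed in: Corkscrews in the wooden drawer tray, glass stoppers in the white, walnut cork in the red: each origin within 56 mm (x) and 81 mm (y) of its tray's centre, at most 12 mm above the tray's underside, the same way up as at the start within 0.2 rad, still (0.02 m/s, 0.3 rad/s) (x of folding_corkscrew in the frame of drawer_tray between -0.056 and 0.056 m and y of folding_corkscrew in the frame of drawer_tray between -0.081 and 0.081 m and z of folding_corkscrew in the frame of drawer_tray between 0 and 0.012 m and angle between each of folding_corkscrew, bell_corkscrew, smoky_stopper, blue_stopper, walnut_cork's own z axis and vertical below 0.2 rad and linear speed of each of folding_corkscrew, bell_corkscrew, smoky_stopper, blue_stopper, walnut_cork below 0.02 m/s and angular speed of each of folding_corkscrew, bell_corkscrew, smoky_stopper, blue_stopper, walnut_cork below 0.3 rad/s and x of bell_corkscrew in the frame of drawer_tray between -0.056 and 0.056 m and y of bell_corkscrew in the frame of drawer_tray between -0.081 and 0.081 m and z of bell_corkscrew in the frame of drawer_tray between 0 and 0.012 m and x of smoky_stopper in the frame of white_tray between -0.056 and 0.056 m and y of smoky_stopper in the frame of white_tray between -0.081 and 0.081 m and z of smoky_stopper in the frame of white_tray between 0 and 0.012 m and x of blue_stopper in the frame of white_tray between -0.056 and 0.056 m and y of blue_stopper in the frame of white_tray between -0.081 and 0.081 m and z of blue_stopper in the frame of white_tray between 0 and 0.012 m and x of walnut_cork in the frame of red_tray between -0.056 and 0.056 m and y of walnut_cork in the frame of red_tray between -0.081 and 0.081 m and z of walnut_cork in the frame of red_tray between 0 and 0.012 m); the robot touches nothing.
It fails at once if the smoky stopper was let go more than 50 mm above the cart top (dropped) (height (world z) of smoky_stopper above 0.05 m and contact force between the fingers and smoky_stopper below 0.02 N).
It fails at once if the smoky stopper was knocked over (tilted more than 0.7 rad) (angle between smoky_stopper's own z axis and vertical above 0.7 rad).
It fails at once if the blue stopper was let go more than 50 mm above the cart top (dropped) (height (world z) of blue_stopper above 0.05 m and contact force between the fingers and blue_stopper below 0.02 N).
It fails at once if the blue stopper was knocked over (tilted more than 0.7 rad) (angle between blue_stopper's own z axis and vertical above 0.7 rad).
It fails at once if the decanter or the polish tin was moved more than 20 mm (distance of any of decanter, polish_tin from where it was at the start of the episode above 0.02 m).
It also fails if it takes over 136 s, if anything falls off the work surface, if the arm or the gripper's body presses on something with over 40 N, if the wrist force passes 120 N, or if a joint passes its speed limit or range.

### The arm

A 7-joint arm with a two-finger parallel gripper is mounted at the origin on the work surface. World frame = base frame: x ahead of the robot, y to its left, z up, the work surface at z = 0. Lengths are in mm, angles in rad, forces in N, time in s.
With the tool pointing down it reaches from about 400 to 875 mm from the base axis. Payload 19.3 kg.
Tool frame: the origin (TCP) lies midway between the tips of the shut fingers; the grasp point (between the pads) lies 19 mm behind it; z points along the fingers, y is the line along which they close (so a half turn about z gives the same grasp; the last joint's range is limited). The gripper opens to 85 mm and grips with 20 to 120 N. Pads are 22 mm wide; open, the fingers measure 114 mm over their backs; the gripper's body (76 mm by 85 mm) begins 54 mm behind the grasp point. The pads swing forward as they close: fully open they stand 13 mm farther back than shut.
Start: joints at [-0.07, 0.521, -0.036, 1.599, 0.021, 1.021, -0.113], TCP at [624.992, -0.025, 231.291] pointing down, gripper open.
Joint ranges: [-2.91, 2.91], [-0.3, 2.13], [-1.5, 1.42], [0.17, 2.43], [-1.26, 4.41], [0.16, 1.93], [-2.52, 2.52]. Speed limits (rad/s): [1.89, 1.89, 2.39, 2.39, 3.01, 3.01, 3.01].

### API

Orientations are given as a unit quaternion [w, x, y, z].
In Python, from rig import monitor, cams, workorder, spotter gives the robot as it stands.
- The arm moves only by the tool apply_moves, never from a script. Its argument "commands" is a list of rows, each a list of 7 numbers: the shift along the tool's x, y, z in units of 150 mm (1.0 is 150 mm), then the turn, a rotation vector about the tool's x, y, z in units of pi/2 rad (1.0 is pi/2 rad), then the opening, from -1 (shut) to 1 (fully open). A call has 1 to 8 rows; each row is the pose to reach, as a shift and turn from the pose commanded when the call began, along the tool's axes at that moment; what a row does not reach only later rows make up. A row lasts 1/10 s, in which the tool goes at most 50 mm and 8.59 degrees, less where a joint would pass 70% of its speed; a pose out of reach is approached as far as the arm can. A call with a number of a shift or a turn outside -1 to 1 is refused whole. A call with a gripper value outside its range is refused whole. The fingers move at their own pace and stop on an object; "newtons" is the grip in N (left out, the last holds). Time passes only in rows, so rows that repeat a pose let the fingers close. It gives the time, the measured TCP pose, the force, the opening and the grip force at its end, in the units of the state.
- monitor.get_state(): the state, without advancing time (a new reading comes with each control period).
- cams.get_image(name): name is "scene" or "side" or "wrist"; returns a dict with "img" (384x512x3 uint8, red, green, blue), "range_z" (384x512 float32, mm along the optical axis (not along the pixel's ray), 0 where there is no reading), "fx", "fy", "cx", "cy" (pixels), "R" (3x3) and "t" (3): a world point X has camera coordinates R X + t. Camera axes: x right, y down, z forward; pixel columns grow to the right and rows downward; lengths in mm; the calibration is good to about 2 mm. A picture is of the moment at which its call begins.
- workorder.hand_in(): hands the job in; it is judged then, once.
Trained networks look in a picture, given as the dict that the camera call returned (one of the last four; its "shot" number tells which), for a name from the list of things; names that differ only in an ending like _2 or _b are one class to them, and where a whole thing is asked for, a point or a joint stands for the part that bears it (a point fixed in the world has none). Each returns a list of dicts, best first, with "score" (0 to 1); they miss things now and then, are a little off and sometimes report something else, mostly with a low value. They report only what shows in the picture. A call takes as long as a camera call. They do not tell look-alikes from the thing itself.
- spotter.outline_of(label, picture): "mask" (384x512 bool, what is visible of it) and "at" ([column, row] in pixels, amid what is visible of it).
- spotter.tip_of(label, picture): "at" ([column, row] in pixels: a listed point, or the origin of a listed thing).
The state is a dict: "clock": time; "joints": joint angles; "joint_velocities": joint speeds; "joint_torque": joint torques, N m; "position": TCP position; "eef_rot": TCP orientation; "force": force on the tool from outside, world axes, zero at the start; "moment": the same for the moment, N m; "width": finger opening in mm; "gripper_force": force on a finger pad.
Only numpy, scipy, OpenCV 4.12 (cv2) and the standard library are available. Lean on these libraries where they do the work, as an engineer would, in place of code of your own. Each camera call takes 0.05 s, during which the arm holds its last target. There are 200 camera calls.

## Working session

There is one attempt and no reset: what is moved stays moved. The work goes in short steps, Python scripts to look and compute and a tool call to move; the robot and the scene stay as the last step left them, time stands still between calls to the robot, and variables do not carry over. Pictures are saved under pics/ and viewed, at most 14 in all, crops included, and the job is handed in when it is done.

Besides the shell and the picture viewer there is one more tool, called by a JSON object that holds its "method" and its "body". apply_moves: Moves the arm, as the interface text tells. Its arguments: {"type":"object","properties":{"commands":{"type":"array"},"newtons":{"type":"number"}},"required":["commands"]}

```bash
mkdir -p pics; cat > h.py <<'E'
import numpy as np, cv2
from rig import monitor, cams, workorder, spotter
def world(p,u,v,z):
    d=np.array([(u-p["cx"])/p["fx"],(v-p["cy"])/p["fy"],1.]);R=np.array(p["R"]);c=-R.T@np.array(p["t"]);d=R.T@d
    return c+d*(z-c[2])/d[2]
def cloud(p,m=None):
    r=p["range_z"];v,u=np.nonzero((r>0)&(m if m is not None else True));z=r[v,u]
    X=np.stack([(u-p["cx"])/p["fx"]*z,(v-p["cy"])/p["fy"]*z,z],1)
    return (X-np.array(p["t"]))@np.array(p["R"])
def save(n,p): cv2.imwrite(f"pics/{n}.png",p["img"][:,:,::-1])
E
python3 - <<'E'
from h import *
a=cams.get_image("scene");b=cams.get_image("side")
cv2.imwrite("pics/a.png",cv2.resize(a["img"][:,:,::-1],(800,600)));cv2.imwrite("pics/b.png",cv2.resize(b["img"][:,:,::-1],(800,600)))
np.set_printoptions(precision=1,suppress=True)
for nm,p in(("scene",a),("side",b)):
  for l in "folding_corkscrew bell_corkscrew smoky_stopper blue_stopper walnut_cork drawer_tray white_tray red_tray decanter polish_tin".split():
    for o in spotter.outline_of(l,p)[:3]:
      if o["score"]<.2: continue
      X=cloud(p,o["mask"]); 
      if len(X)<5: continue
      print(nm,l,round(o["score"],2),np.array(o["at"]),len(X),np.median(X,0),np.percentile(X,2,0),np.percentile(X,98,0))
print(monitor.get_state())
E
```

```text
scene bell_corkscrew 0.71 [181.9 253. ] 486 [ 443.4 -295.3   39.1] [ 379.2 -311.8    1.4] [ 464.8 -246.3   81.1]
scene smoky_stopper 0.63 [250.6 199.9] 171 [478.7 -11.7  27.9] [461.3 -24.1  11.6] [493.5   3.1  65.7]
scene blue_stopper 0.82 [211.6 228.9] 219 [ 449.9 -170.5   24.9] [ 426.6 -184.4    8.1] [ 465.2 -151.1   65.5]
scene walnut_cork 0.51 [289.3 150.7] 191 [468.7 278.6  25.2] [433.1 211.9   2.1] [505.6 319.6 102.9]
scene drawer_tray 0.84 [248.8 134.8] 1260 [274.6 325.4  11.8] [212.3 233.3   3.1] [347.2 418.5  33.8]
scene drawer_tray 0.76 [374.5 144.8] 1293 [720.5 472.2  10.4] [652.9 373.3   4.1] [792.7 561.3  32.6]
scene drawer_tray 0.67 [296.1 222. ] 2339 [645.7  -3.4   9.2] [580.8 -94.3   3.4] [714.4  85.6  31.6]
scene white_tray 0.82 [325.2 169.9] 1557 [618.1 230.2   9.6] [556.  138.7   4.2] [685.2 321.7  31.9]
scene red_tray 0.96 [254.1 272.5] 3285 [ 624.8 -240.3    8.9] [ 563.  -327.4    3.6] [ 691.3 -149.8   31.6]
scene decanter 0.83 [144.5 301.3] 1947 [ 471.3 -468.7   65.6] [ 427.6 -502.6    6.5] [ 502.6 -420.5  142.9]
scene polish_tin 0.53 [329.5 127.5] 50 [544.1 479
[... 1117 characters left out ...]
9 [300.   95.8] 865 [ 444.7 -427.6   59.4] [ 402.6 -469.1    2.9] [ 490.2 -401.   140.3]
side polish_tin 0.81 [198.4 336.4] 837 [509.5 479.   23.4] [476.6 442.4   2.8] [543.6 509.3  28. ]
side polish_tin 0.36 [191.4 246.8] 3124 [615.7 236.6   7.1] [544.7 144.3   0.1] [679.6 326.   30.3]
{'clock': 1.1, 'joints': array([-0.1,  0.5, -0. ,  1.6,  0. ,  1. , -0.1]), 'joint_velocities': array([ 0., -0.,  0.,  0., -0.,  0., -0.]), 'joint_torque': array([ -0. , -92.7,   2. , -37. ,   0. ,   0. ,  -0. ]), 'position': array([625. ,  -0. , 231.3]), 'eef_rot': array([0. , 0.7, 0.7, 0. ]), 'force': array([0.2, 0.5, 0.1]), 'moment': array([-0.,  0.,  0.]), 'gripper_force': 0.0, 'width': 85.16452699008356}
```

View pics/a.png

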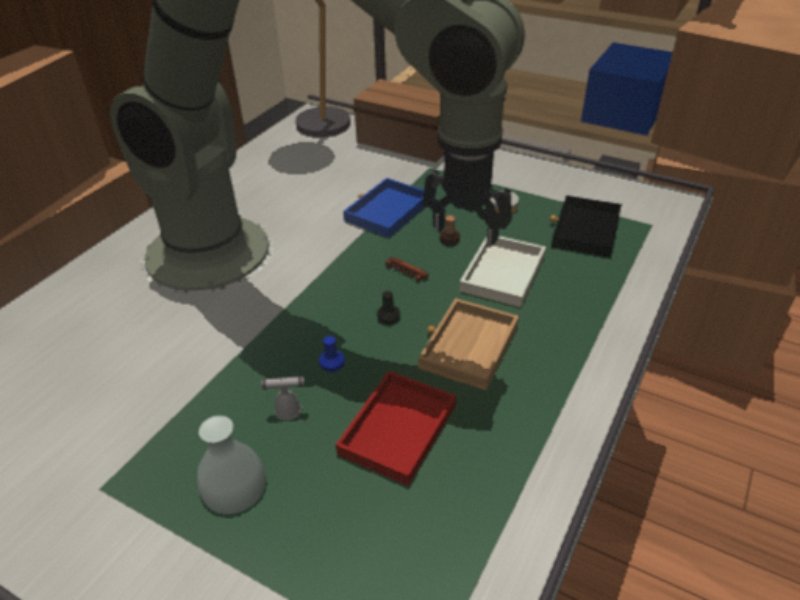

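View pics/b.png

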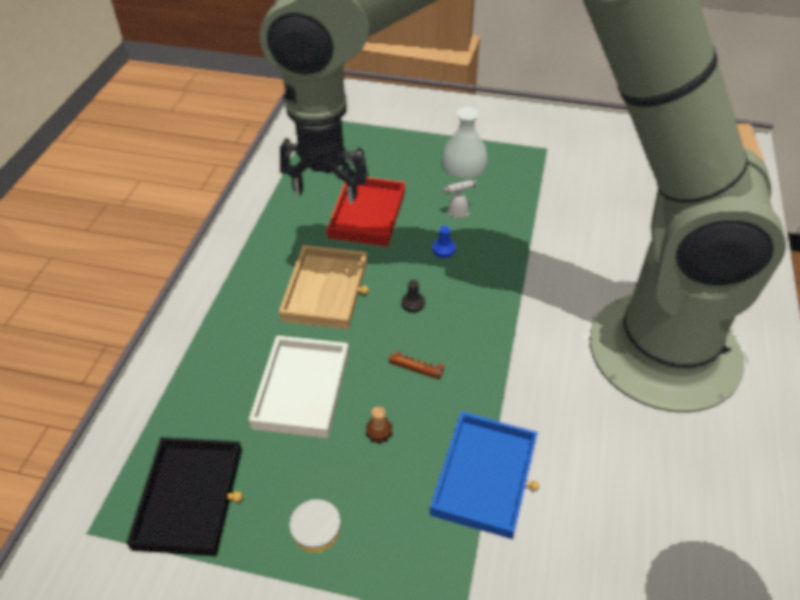

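The scene picture shows all five pieces left of the trays: bell (285,400), blue (332,355), smoky (388,308), folding (407,268) and cork (450,232). The side picture shows the wooden tray at (325,287), white at (300,387) and red at (367,210). The blue and black drawers are look-alikes, and the tin is at (315,525). I'll move above the middle and look with the wrist camera.

{"method": "apply_moves", "body": {"commands": [[0,-0.33,0,0,0,0,1],[0,-0.66,0,0,0,0,1],[0,-1,-0.2,0,0,0,1],[0,-1,-0.4,0,0,0,1],[0,-1,-0.5,0,0,0,1],[0,-1,-0.5,0,0,0,1]]}}

```text
clock: 1.7
position: [475.7, 0.0, 308.6]
eef_rot: [0.001, 0.707, 0.707, 0.002]
force: [0.2, -0.9, -0.1]
width: 84.9
gripper_force: 0.0
```

```bash
cat > look.py <<'E'
import sys
from h import *
np.set_printoptions(precision=1,suppress=True)
s=monitor.get_state();print(s["clock"],s["position"],np.round(s["eef_rot"],3),s["width"])
p=cams.get_image("wrist");save(sys.argv[1],p)
print("cam",-np.array(p["R"]).T@p["t"],np.array(p["R"])[2])
for l in "folding_corkscrew bell_corkscrew smoky_stopper blue_stopper walnut_cork drawer_tray white_tray red_tray".split():
    for o in spotter.outline_of(l,p)[:2]:
      if o["score"]<.3: continue
      X=cloud(p,o["mask"])
      if len(X)<5: continue
      top=X[X[:,2]>np.percentile(X[:,2],98)-5]
      r=cv2.minAreaRect(X[:,:2].astype(np.float32)); rt=cv2.minAreaRect(top[:,:2].astype(np.float32))
      print(l,round(o["score"],2),np.array(o["at"]),len(X),"all",np.round(r[0],1),np.round(r[1],1),round(r[2],1),"top z",np.median(top[:,2]),np.round(rt[0],1),np.round(rt[1],1),round(rt[2],1))
E
python3 look.py w1
```

```text
1.7 [475.7   0.  308.6] [0.  0.7 0.7 0. ] 84.94799528876203
cam [474.7  70.9 451.7] [ 0.  -0.3 -1. ]
folding_corkscrew 0.85 [226.1  52.2] 1267 all [431.7 141. ] [28.3 99.8] 80.7 top z 17.861372729058587 [432.2 140.1] [25.2 98.1] 81.6
folding_corkscrew 0.38 [247.3 158. ] 780 all [469.1  -4.4] [49.4 45.2] 69.6 top z 62.37096526172589 [470.2  -2.7] [20.3 18.8] 89.4
bell_corkscrew 0.72 [234.2 317.1] 568 all [ 436.2 -290.7] [62.5 45.4] 76.8 top z 70.18437906283324 [ 460.3 -266.3] [ 4.1 10. ] 71.4
smoky_stopper 0.79 [249.  156.7] 704 all [470.4  -2.2] [43.5 43.9] 2.7 top z 62.37096526172589 [470.2  -2.7] [20.3 18.8] 89.4
blue_stopper 0.96 [235.9 255.8] 710 all [ 442.  -158.1] [39.2 44.4] 88.4 top z 62.2897476818416 [ 442.1 -161.2] [20.2 19.3] 87.9
drawer_tray 0.73 [369.3 150.6] 11661 all [643.5  -7.9] [166.3 192.2] 4.9 top z 28.164083652627415 [639.5  -2.8] [143.7 180.5] 4.3
white_tray 0.95 [361.   25.3] 5371 all [625.8 171.9] [145.7  67.7] 1.0 top z 28.166601527882854 [620.9 173.1] [130.8  61.5] 5.0
red_tray 0.73 [328.6 292.7] 4558 all [ 609.1 -146.2] [164.4 356.1] 12.6 top z 28.154706707774583 [ 605.3 -146.6] [154.9 355.9] 12.8
```

View pics/w1.png

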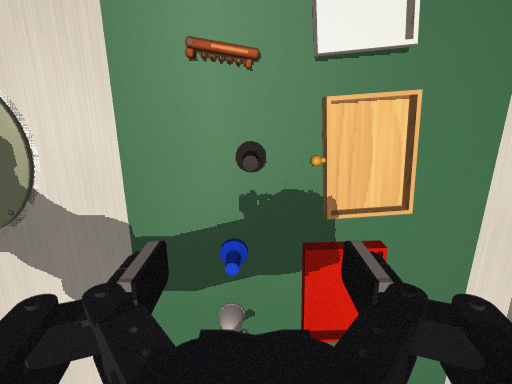

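The wrist picture shows smoky at (250,157), blue at (233,255), the bell partly hidden at (232,320), folding at (222,50) and the wooden tray at (372,155). Smoky goes first.

{"method": "apply_moves", "body": {"commands": [[-0.018,-0.032,0.25,0,0,0,1],[-0.018,-0.032,0.55,0,0,0,1],[-0.018,-0.032,0.85,0,0,0,1],[-0.018,-0.032,1,0,0,0,1],[-0.018,-0.032,1,0,0,0,1]], "newtons": 30}}

```text
clock: 2.65
position: [468.5, -2.8, 153.7]
eef_rot: [-0.002, 0.707, 0.707, -0.002]
force: [-0.1, 0.1, 1.7]
width: 85.7
gripper_force: 0.0
```

{"method": "apply_moves", "body": {"commands": [[0,0,0.25,0,0,0,1],[0,0,0.5,0,0,0,1],[0,0,0.7,0,0,0,1],[0,0,0.86,0,0,0,1],[0,0,0.86,0,0,0,1],[0,0,0.86,0,0,0,-1],[0,0,0.86,0,0,0,-1],[0,0,0.86,0,0,0,-1]]}}

```text
clock: 3.45
position: [471.1, -2.7, 28.7]
eef_rot: [0.001, 0.707, 0.707, 0.001]
force: [-0.2, 0.2, 0.2]
width: 44.3
gripper_force: 0.0
```

{"method": "apply_moves", "body": {"commands": [[0,0,0,0,0,0,-1],[0,0,0,0,0,0,-1],[0,0,0,0,0,0,-1],[0,0,0,0,0,0,-1]]}}

```text
clock: 3.85
position: [470.7, -2.7, 28.1]
eef_rot: [0.0, 0.707, 0.707, 0.0]
force: [-1.4, -0.5, 13.5]
width: 21.3
gripper_force: 29.7
```

{"method": "apply_moves", "body": {"commands": [[0,0,-0.15,0,0,0,-1],[0,0,-0.35,0,0,0,-1],[0,0,-0.5,0,0,0,-1],[0.2,0.1,-0.5,0,0,0,-1],[0.45,0.23,-0.5,0,0,0,-1],[0.7,0.35,-0.5,0,0,0,-1],[0.95,0.48,-0.5,0,0,0,-1]]}}

```text
clock: 4.55
position: [542.6, 141.3, 102.7]
eef_rot: [0.0, 0.707, 0.707, 0.0]
force: [0.4, -0.1, -1.1]
width: 21.1
gripper_force: 29.9
```

{"method": "apply_moves", "body": {"commands": [[0.25,0.13,0,0,0,0,-1],[0.5,0.28,0,0,0,0,-1],[0.7,0.4,0,0,0,0,-1],[0.88,0.482,0,0,0,0,-1],[0.88,0.482,0,0,0,0,-1],[0.88,0.482,0,0,0,0,-1]]}}

```text
clock: 5.15
position: [614.2, 272.0, 102.0]
eef_rot: [-0.0, 0.707, 0.707, -0.0]
force: [1.5, -0.3, -0.8]
width: 21.2
gripper_force: 30.0
```

```bash
python3 look.py w2
```

```text
5.15 [614.2 272.  102. ] [-0.   0.7  0.7 -0. ] 21.163899236103983
cam [613.8 343.  245.1] [-0.  -0.3 -1. ]
folding_corkscrew 0.66 [ 34.4 318.6] 1486 all [478.2 200.8] [229.   40.5] 35.7 top z 17.740297369612954 [477.7 202. ] [228.6  37.8] 35.8
smoky_stopper 0.77 [253.5 237.7] 5506 all [610.5 230.2] [126.5  66.7] 70.9 top z 136.17016504253053 [613.9 272. ] [20.8 21.5] 30.7
walnut_cork 0.91 [ 53.3 183.2] 4009 all [440.2 281.5] [91.2 46.9] 16.9 top z 62.35702328987168 [462.8 287.7] [21.5 21.6] 70.2
drawer_tray 0.57 [405.  25.] 9705 all [730.2 402.4] [127.2  46.4] 9.0 top z 28.941222766238003 [724.  398.3] [113.2  39. ] 9.6
white_tray 0.94 [254.9 187.3] 18753 all [615.2 234.7] [130.7 175.8] 5.3 top z 28.357276519386104 [615.2 234.8] [130.6 175.5] 5.3
```

View pics/w2.png

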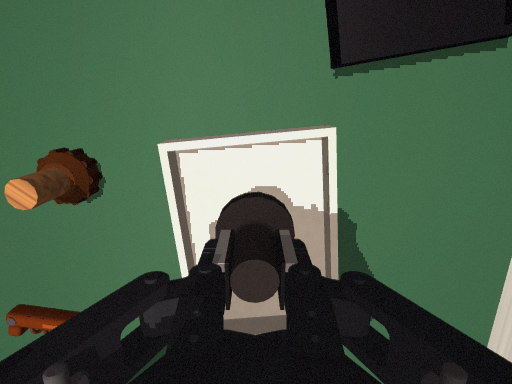

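Smoky hangs over the white tray, at (255,230) in the picture, and the cork is clear at (40,185). Lowering it now.

{"method": "apply_moves", "body": {"commands": [[0,0,0.15,0,0,0,-1],[0,0,0.3,0,0,0,-1],[0,0,0.4,0,0,0,-1],[0,0,0.44,0,0,0,-1],[0,0,0.455,0,0,0,-1],[0,0,0.455,0,0,0,-1],[0,0,0.457,0,0,0,-1],[0,0,0.457,0,0,0,-1]]}}

```text
clock: 6.4
position: [614.8, 271.9, 34.3]
eef_rot: [0.0, 0.707, 0.707, 0.0]
force: [0.6, 0.4, -1.3]
width: 21.1
gripper_force: 30.0
```

{"method": "apply_moves", "body": {"commands": [[0,0,0,0,0,0,0.3],[0,0,0,0,0,0,0.3],[0,0,0,0,0,0,0.4],[0,0,0,0,0,0,0.4],[0,0,-0.1,0,0,0,0.4],[0,0,-0.3,0,0,0,0.5],[0,0,-0.55,0,0,0,1]]}}

```text
clock: 7.1
position: [613.9, 271.5, 117.2]
eef_rot: [-0.0, 0.707, 0.707, -0.001]
force: [0.2, -0.1, 0.3]
width: 76.2
gripper_force: 0.0
```

{"method": "apply_moves", "body": {"commands": [[0,-0.25,0,0,0,0,1],[0.03,-0.55,0,0,0,0,1],[0.08,-0.85,0,0,0,0,1],[0.106,-1,0,0,0,0,1],[0.106,-1,0,0,0,0,1],[0.106,-1,0,0,0,0,1]]}}

```text
clock: 7.7
position: [464.9, 288.1, 117.4]
eef_rot: [0.0, 0.707, 0.707, 0.001]
force: [-0.1, -0.4, -0.1]
width: 85.1
gripper_force: 0.0
```

```bash
python3 look.py w3
```

```text
7.7 [464.9 288.1 117.4] [0.  0.7 0.7 0. ] 85.12987580212385
cam [464.3 358.9 260.5] [ 0.  -0.3 -1. ]
folding_corkscrew 0.65 [217.3 326.2] 1853 all [426.8 212.9] [100.  165.7] 4.8 top z 17.65409434915117 [424.8 216.2] [ 98.4 158.1] 5.5
smoky_stopper 0.73 [434.8 217.3] 3295 all [611.9 273.4] [45.5 41.6] 59.1 top z 68.24121336035039 [613.7 272.1] [20.4 21.4] 37.5
blue_stopper 0.5 [215.6 324.7] 1747 all [417.6 209.1] [ 98.6 160.5] 12.1 top z 17.566914859252822 [417.3 210.5] [ 97.9 158.2] 11.8
walnut_cork 0.94 [250.7 190. ] 2174 all [463.9 289.9] [40.3 45.7] 71.1 top z 62.337962390615616 [462.3 288.1] [20.8 20.3] 2.7
drawer_tray 0.89 [510.1  58.5] 457 all [666.4 403.5] [ 3.6 67.7] 9.2 top z 4.949248501041291 [666.6 401.8] [ 3.6 64.2] 9.2
drawer_tray 0.87 [429.1 370.3] 720 all [643.8  88.3] [44.3  4. ] 3.5 top z 24.626684352840176 [642.3  87.9] [41.4  3.3] 3.6
white_tray 0.66 [455.1 208.4] 18475 all [609.4 247. ] [198.4 181.6] 16.8 top z 28.15958204259793 [592.2 245.9] [181.  156.7] 11.1
```

View pics/w3.png

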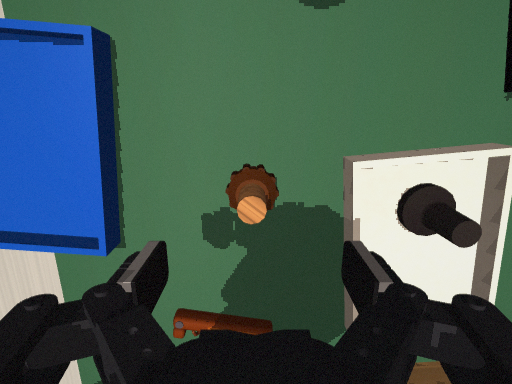

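Smoky stands in the white tray at (440,215), and the cork is centred below at (252,195).

{"method": "apply_moves", "body": {"commands": [[0,-0.013,0.2,0,0,0,1],[0,-0.013,0.4,0,0,0,1],[0,-0.013,0.55,0,0,0,1],[0,-0.013,0.595,0,0,0,1],[0,-0.013,0.595,0,0,0,-1],[0,-0.013,0.595,0,0,0,-1],[0,-0.013,0.595,0,0,0,-1],[0,-0.013,0.595,0,0,0,-1]]}}

```text
clock: 8.95
position: [463.0, 288.0, 27.9]
eef_rot: [0.0, 0.707, 0.707, 0.001]
force: [-0.1, 0.1, -0.5]
width: 28.4
gripper_force: 0.0
```

{"method": "apply_moves", "body": {"commands": [[0,0,0,0,0,0,-1],[0,0,0,0,0,0,-1],[0,0,0,0,0,0,-1],[0,0,0,0,0,0,-1]]}}

```text
clock: 9.35
position: [463.0, 288.0, 27.8]
eef_rot: [0.0, 0.707, 0.707, 0.001]
force: [-1.3, -0.5, 10.6]
width: 20.9
gripper_force: 28.9
```

{"method": "apply_moves", "body": {"commands": [[0,0,-0.2,0,0,0,-1],[0,0,-0.4,0,0,0,-1],[0,0,-0.6,0,0,0,-1],[-0.2,0.05,-0.6,0,0,0,-1],[-0.45,0.12,-0.6,0,0,0,-1],[-0.75,0.2,-0.6,0,0,0,-1]]}}

```text
clock: 9.95
position: [492.7, 175.1, 117.7]
eef_rot: [0.0, 0.706, 0.708, 0.001]
force: [1.7, 0.0, -0.2]
width: 20.9
gripper_force: 29.5
```

{"method": "apply_moves", "body": {"commands": [[-0.25,0.08,0,0,0,0,-1],[-0.5,0.15,0,0,0,0,-1],[-0.75,0.23,0,0,0,0,-1],[-1,0.3,0,0,0,0,-1]]}}

```text
clock: 10.35
position: [538.0, 23.6, 117.4]
eef_rot: [0.0, 0.707, 0.707, 0.0]
force: [0.4, -0.0, -0.8]
width: 21.2
gripper_force: 29.5
```

{"method": "apply_moves", "body": {"commands": [[-0.25,0.08,0,0,0,0,-1],[-0.5,0.15,0,0,0,0,-1],[-0.75,0.23,0,0,0,0,-1],[-1,0.3,0,0,0,0,-1]]}}

```text
clock: 10.75
position: [582.9, -126.5, 117.4]
eef_rot: [0.0, 0.707, 0.707, 0.0]
force: [1.0, 0.8, -0.9]
width: 21.2
gripper_force: 29.5
```

{"method": "apply_moves", "body": {"commands": [[-0.25,0.08,0,0,0,0,-1],[-0.5,0.18,0,0,0,0,-1],[-0.68,0.24,0,0,0,0,-1],[-0.741,0.263,0,0,0,0,-1],[-0.741,0.263,0,0,0,0,-1],[-0.741,0.263,0,0,0,0,-1]]}}

```text
clock: 11.35
position: [621.8, -234.6, 117.0]
eef_rot: [-0.0, 0.707, 0.707, 0.0]
force: [-1.0, -0.6, -0.3]
width: 21.4
gripper_force: 29.5
```

```bash
python3 look.py w4
```

```text
11.35 [ 621.8 -234.6  117. ] [-0.   0.7  0.7  0. ] 21.447147348992694
cam [ 621.4 -163.8  260.1] [-0.  -0.3 -1. ]
bell_corkscrew 0.59 [ 45.4 253.6] 3393 all [ 410.6 -302.3] [128.5  44.2] 27.6 top z 77.27606052268887 [ 448.8 -280.5] [40.6 15.2] 33.5
blue_stopper 0.88 [ 29.6 104.5] 3200 all [ 438.9 -160.9] [53.2 48.8] 5.6 top z 51.39507189202421 [ 450.3 -164.2] [19.3  8.3] 74.8
walnut_cork 0.82 [253.  239.5] 5172 all [ 618.8 -235.9] [61.5 47.3] 5.9 top z 151.41007459640326 [ 621.3 -234.5] [21.6 20.9] 71.7
drawer_tray 0.87 [267.1   0. ] 1549 all [651.8 -92. ] [128.6   2.9] 3.2 top z 27.385629618062453 [611.5 -94.2] [47.8  2.8] 3.0
red_tray 0.9 [258.8 152.6] 24210 all [ 623.4 -235.2] [146.7 180.5] 1.6 top z 28.374289676773113 [ 623.7 -230.6] [130.6 167. ] 1.8
```

View pics/w4.png

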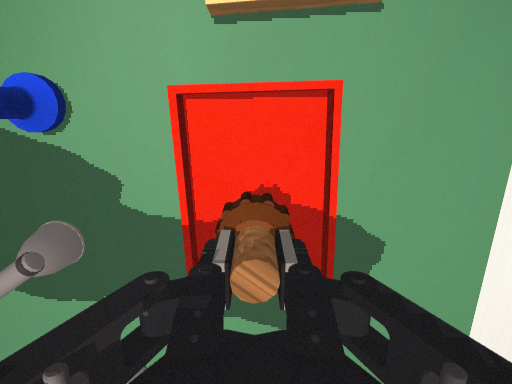

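The cork is centred over the red tray at (255,240). I'll lower it, release, and go to blue.

{"method": "apply_moves", "body": {"commands": [[0,0,0.2,0,0,0,-1],[0,0,0.4,0,0,0,-1],[0,0,0.52,0,0,0,-1],[0,0,0.55,0,0,0,-1],[0,0,0.557,0,0,0,-1],[0,0,0.557,0,0,0,-1],[0,0,0.557,0,0,0,-1]]}}

```text
clock: 12.5
position: [622.3, -236.1, 33.9]
eef_rot: [0.0, 0.707, 0.707, 0.0]
force: [-0.2, -0.9, -0.4]
width: 21.0
gripper_force: 30.4
```

{"method": "apply_moves", "body": {"commands": [[0,0,0,0,0,0,0.3],[0,0,0,0,0,0,0.3],[0,0,0,0,0,0,0.4],[0,0,0,0,0,0,0.4],[0,0,-0.1,0,0,0,0.4],[0,0,-0.3,0,0,0,0.5],[0,0,-0.6,0,0,0,1]]}}

```text
clock: 13.2
position: [620.9, -235.6, 123.6]
eef_rot: [-0.001, 0.707, 0.707, -0.001]
force: [-0.1, -0.2, 0.1]
width: 76.5
gripper_force: 0.0
```

{"method": "apply_moves", "body": {"commands": [[0.08,-0.25,-0.05,0,0,0,1],[0.18,-0.5,-0.15,0,0,0,1],[0.3,-0.75,-0.2,0,0,0,1],[0.4,-1,-0.2,0,0,0,1]]}}

```text
clock: 13.6
position: [471.1, -175.4, 155.4]
eef_rot: [0.001, 0.707, 0.707, 0.001]
force: [0.8, 0.5, -0.6]
width: 85.3
gripper_force: 0.0
```

{"method": "apply_moves", "body": {"commands": [[0.1,-0.2,0,0,0,0,1],[0.1,-0.2,0,0,0,0,1],[0.1,-0.2,0,0,0,0,1],[0.1,-0.2,0,0,0,0,1]]}}

```text
clock: 14.0
position: [442.9, -161.3, 154.1]
eef_rot: [0.001, 0.707, 0.707, 0.0]
force: [0.1, -0.6, -0.1]
width: 85.2
gripper_force: 0.0
```

```bash
python3 look.py w5
```

```text
14.0 [ 442.9 -161.3  154.1] [0.  0.7 0.7 0. ] 85.18966724923995
cam [442.3 -90.3 297.1] [ 0.  -0.3 -1. ]
bell_corkscrew 0.76 [253.2 304.9] 2360 all [ 444.5 -252.9] [200.5  50.9] 80.3 top z 77.0992427637004 [ 450.7 -220.3] [138.2  39.6] 85.6
blue_stopper 0.59 [253.7 181. ] 1801 all [ 440.5 -164. ] [50.3 45.8] 76.7 top z 62.38101029294474 [ 442.1 -161.6] [20.7 20. ] 89.1
walnut_cork 0.77 [432.2 255.6] 2376 all [ 643.5 -250. ] [46.  99.4] 57.2 top z 68.17358562150068 [ 621.4 -235.8] [20.8 22. ] 71.4
drawer_tray 0.84 [457.6  53.1] 11528 all [621.5 -46.5] [107.4 103.7] 11.5 top z 28.15690281841409 [599.9 -65.5] [ 62.5 130. ] 46.1
red_tray 0.79 [442.6 215. ] 14651 all [ 605.  -233.1] [219.8 176.8] 2.4 top z 28.154837000022873 [ 591.2 -218.5] [196.2 143. ] 1.3
```

View pics/w5.png

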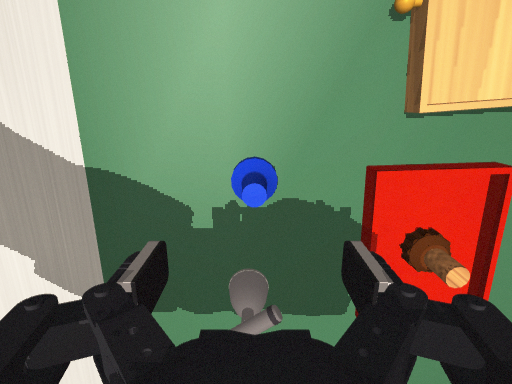

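The cork stands in the red tray at (430,255), and blue is directly below at (255,185). Taking blue.

{"method": "apply_moves", "body": {"commands": [[-0.004,0,0.25,0,0,0,1],[-0.004,0,0.5,0,0,0,1],[-0.004,0,0.72,0,0,0,1],[-0.004,0,0.84,0,0,0,1],[-0.004,0,0.84,0,0,0,1],[-0.004,0,0.84,0,0,0,-1],[-0.004,0,0.84,0,0,0,-1],[-0.004,0,0.84,0,0,0,-1]]}}

```text
clock: 15.25
position: [442.6, -161.8, 28.5]
eef_rot: [0.001, 0.707, 0.707, 0.0]
force: [0.2, 0.4, -0.3]
width: 43.9
gripper_force: 0.0
```

{"method": "apply_moves", "body": {"commands": [[0,0,0,0,0,0,-1],[0,0,0,0,0,0,-1],[0,0,0,0,0,0,-1],[0,0,0,0,0,0,-1]]}}

```text
clock: 15.65
position: [442.4, -161.7, 28.1]
eef_rot: [0.001, 0.707, 0.707, 0.0]
force: [-0.6, 1.2, 11.1]
width: 21.2
gripper_force: 29.7
```

{"method": "apply_moves", "body": {"commands": [[0,0,-0.15,0,0,0,-1],[0,0,-0.35,0,0,0,-1],[0,0,-0.5,0,0,0,-1],[0.15,0.07,-0.5,0,0,0,-1],[0.37,0.18,-0.5,0,0,0,-1],[0.6,0.3,-0.5,0,0,0,-1]]}}

```text
clock: 16.25
position: [487.3, -71.0, 103.0]
eef_rot: [0.0, 0.708, 0.707, 0.0]
force: [0.8, -0.7, -1.2]
width: 20.8
gripper_force: 30.0
```

{"method": "apply_moves", "body": {"commands": [[0.25,0.12,0,0,0,0,-1],[0.5,0.25,0,0,0,0,-1],[0.75,0.38,0,0,0,0,-1],[1,0.5,0,0,0,0,-1]]}}

```text
clock: 16.65
position: [562.6, 80.1, 102.7]
eef_rot: [0.0, 0.707, 0.707, 0.0]
force: [0.5, 0.1, -0.7]
width: 21.1
gripper_force: 30.0
```

{"method": "apply_moves", "body": {"commands": [[0.25,0.13,0,0,0,0,-1],[0.5,0.26,0,0,0,0,-1],[0.68,0.34,0,0,0,0,-1],[0.751,0.38,0,0,0,0,-1],[0.751,0.38,0,0,0,0,-1],[0.751,0.38,0,0,0,0,-1]]}}

```text
clock: 17.25
position: [618.6, 189.7, 102.3]
eef_rot: [0.0, 0.707, 0.707, -0.001]
force: [-0.8, -0.8, -1.6]
width: 20.9
gripper_force: 30.0
```

```bash
python3 look.py w6
```

```text
17.25 [618.6 189.7 102.3] [ 0.   0.7  0.7 -0. ] 20.929180212887225
cam [618.4 260.7 245.3] [-0.  -0.3 -1. ]
folding_corkscrew 0.82 [ 52.  248.7] 2735 all [437.  136.5] [32.9 90.2] 80.6 top z 17.99468367425115 [441.2 140.1] [24.  82.3] 80.2
smoky_stopper 0.91 [248.   88.1] 3286 all [613.9 271.8] [46.6 43.8] 5.1 top z 68.46702696745632 [614.3 271.7] [20.5 20.6] 25.9
smoky_stopper 0.59 [254.3 240.4] 5362 all [628.3 191.9] [33.9 61.8] 68.1 top z 136.4381620345814 [618.2 189.6] [20.9 21.2] 34.8
blue_stopper 0.72 [257.  239.3] 5495 all [613.7 148.3] [128.6  53.1] 89.2 top z 136.43440059935278 [618.2 189.5] [21.4 21.3] 40.4
walnut_cork 0.69 [249.8 124.8] 36348 all [611.1 228.9] [140.  203.7] 5.2 top z 28.314606236611404 [615.4 232.5] [130.6 180.6] 5.2
drawer_tray 0.95 [256.3 315.1] 1894 all [653.7 119.9] [155.1 120. ] 85.3 top z 28.161806381535154 [630.4 106.3] [ 92.4 184.6] 22.6
white_tray 0.74 [249.7 121.9] 37090 all [614.9 228.6] [148.5 204.2] 5.1 top z 28.329011266841174 [615.4 232.5] [130.7 180.7] 5.3
red_tray 0.48 [258.3 313.9] 1820 all [653.1 109.1] [132.6 119.5] 85.2 top z 28.137205522250063 [630.7  93. ] [ 81.2 170.6] 29.8
```

View pics/w6.png

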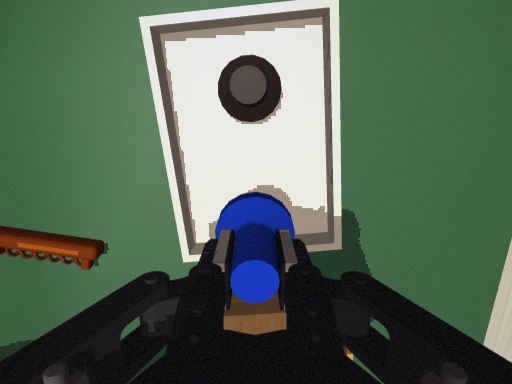

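Smoky stands in the white tray at (250,88), and blue hangs over the near end at (255,235). I'll lower it, release, then go to the folding corkscrew while turning.

{"method": "apply_moves", "body": {"commands": [[0,0,0.15,0,0,0,-1],[0,0,0.3,0,0,0,-1],[0,0,0.4,0,0,0,-1],[0,0,0.44,0,0,0,-1],[0,0,0.455,0,0,0,-1],[0,0,0.457,0,0,0,-1],[0,0,0.457,0,0,0,-1],[0,0,0.457,0,0,0,-1]]}}

```text
clock: 18.5
position: [619.4, 191.2, 34.5]
eef_rot: [0.0, 0.707, 0.707, 0.0]
force: [0.1, 0.2, -0.7]
width: 21.2
gripper_force: 30.0
```

{"method": "apply_moves", "body": {"commands": [[0,0,0,0,0,0,0.3],[0,0,0,0,0,0,0.3],[0,0,0,0,0,0,0.4],[0,0,0,0,0,0,0.4],[0,0,-0.1,0,0,0,0.4],[0,0,-0.3,0,0,0,0.5],[0,0,-0.6,0,0,0,1],[0,0,-0.8,0,0,0,1]]}}

```text
clock: 19.3
position: [619.6, 191.2, 157.8]
eef_rot: [0.001, 0.707, 0.707, 0.001]
force: [1.4, 0.3, -0.2]
width: 85.5
gripper_force: 0.0
```

{"method": "apply_moves", "body": {"commands": [[-0.07,-0.2,0,0,0,-0.09,1],[-0.13,-0.4,0,0,0,-0.18,1],[-0.2,-0.6,0,0,0,-0.27,1],[-0.27,-0.8,0,0,0,-0.36,1],[-0.34,-1,0,0,0,-0.45,1],[-0.34,-1,0,0,0,-0.54,1],[-0.34,-1,0,0,0,-0.63,1],[-0.34,-1,0,0,0,-0.72,1]]}}

```text
clock: 20.1
position: [469.2, 139.9, 155.1]
eef_rot: [0.001, 0.215, 0.977, 0.0]
force: [0.3, -0.6, 0.3]
width: 85.4
gripper_force: 0.0
```

```bash
python3 look.py w7; python3 -c "
from h import *;print(monitor.get_state()['joints'],monitor.get_state()['eef_rot'])"
```

```text
20.1 [469.2 139.9 155.1] [0.  0.2 1.  0. ] 85.42593172072472
cam [403.8 169.5 298.1] [ 0.3 -0.1 -1. ]
folding_corkscrew 0.61 [337.8 288.5] 285 all [615.9 174.1] [11.6 37.9] 82.2 top z 26.846771471628564 [618.3 175. ] [ 7.1 27.3] 88.7
folding_corkscrew 0.57 [243.  143.1] 2233 all [431.5 140.1] [26.1 98.7] 81.2 top z 17.894269200136062 [431.4 140.1] [25.5 98.7] 80.7
blue_stopper 0.62 [340.2 285.1] 304 all [564.5 177. ] [ 13.  141.5] 87.3 top z 172.87797447264143 [495.3 174.2] [0.6 3.5] 71.6
drawer_tray 0.8 [226.5 313.7] 4089 all [532.9  51.7] [140.7 215.7] 72.4 top z 28.140560697657868 [521.1  66.2] [122.  189.3] 67.7
white_tray 0.69 [403.3 243.5] 13199 all [586.3 238.3] [185.8 200. ] 2.3 top z 28.106243389210036 [586.  230.2] [189.2 180.5] 4.9
white_tray 0.51 [ 81.6 372.9] 771 all [542.3 -48.9] [ 45.7 320.9] 31.4 top z 27.49388135853613 [522.4 -37.2] [ 26.5 279.8] 32.3
red_tray 0.74 [ 83.7 375.3] 770 all [ 595.8 -164.5] [56.6 48.7] 69.4 top z 27.509591087847028 [ 591.9 -150.4] [31.   7.7] 2.5
[-0.15443556  0.43354415 -0.33050592  2.01153024  0.20659124  0.72803753
  0.51807656] [ 4.05137891e-05  2.18841577e-01  9.75760399e-01 -7.30514210e-05]
```

View pics/w7.png

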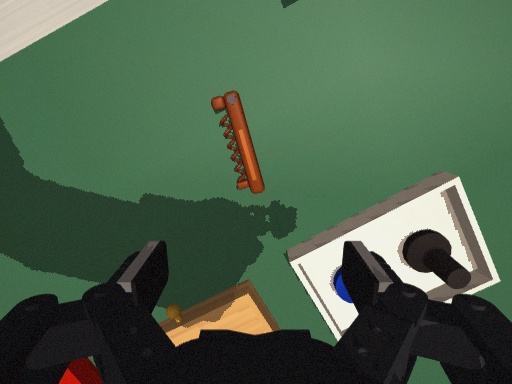

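The folding bar lies at (240,143), and blue and smoky both stand in the white tray. I'll align with the bar and descend.

{"method": "apply_moves", "body": {"commands": [[0.15,-0.07,0,0,0,-0.09,1],[0.226,-0.107,0,0,0,-0.18,1],[0.226,-0.107,0.2,0,0,-0.18,1],[0.226,-0.107,0.45,0,0,-0.18,1],[0.226,-0.107,0.7,0,0,-0.18,1],[0.226,-0.107,0.9,0,0,-0.18,1],[0.226,-0.107,0.998,0,0,-0.18,1],[0.226,-0.107,0.998,0,0,-0.18,1]]}}

```text
clock: 21.35
position: [430.4, 139.9, 2.6]
eef_rot: [-0.001, 0.078, 0.997, -0.001]
force: [-0.1, -0.1, -0.0]
width: 85.4
gripper_force: 0.0
```

{"method": "apply_moves", "body": {"commands": [[0,0,0,0,0,0,-1],[0,0,0,0,0,0,-1],[0,0,0,0,0,0,-1],[0,0,0,0,0,0,-1],[0,0,0,0,0,0,-1],[0,0,0,0,0,0,-1],[0,0,0,0,0,0,-1]]}}

```text
clock: 22.05
position: [431.9, 140.0, 4.9]
eef_rot: [0.001, 0.079, 0.997, 0.0]
force: [-1.8, -0.2, 13.5]
width: 25.3
gripper_force: 30.7
```

{"method": "apply_moves", "body": {"commands": [[0,0,-0.15,0,0,0,-1],[0,0,-0.35,0,0,0,-1],[0,0,-0.6,0,0,0,-1],[-0.1,-0.03,-0.6,0,0,0,-1],[-0.3,-0.09,-0.6,0,0,0,-1],[-0.5,-0.15,-0.6,0,0,0,-1]]}}

```text
clock: 22.65
position: [503.2, 105.3, 94.5]
eef_rot: [0.0, 0.078, 0.997, -0.0]
force: [0.1, 0.6, -2.1]
width: 25.1
gripper_force: 30.3
```

{"method": "apply_moves", "body": {"commands": [[-0.25,-0.08,0,0,0,-0.05,-1],[-0.5,-0.16,0,0,0,-0.1,-1],[-0.75,-0.24,0,0,0,-0.148,-1],[-0.92,-0.29,0,0,0,-0.148,-1],[-0.995,-0.316,0,0,0,-0.148,-1],[-0.995,-0.316,0,0,0,-0.148,-1],[-0.995,-0.316,0,0,0,-0.148,-1]]}}

```text
clock: 23.35
position: [641.1, 36.4, 93.8]
eef_rot: [-0.001, -0.038, 0.999, 0.0]
force: [-0.2, 0.5, -1.1]
width: 25.0
gripper_force: 30.3
```

```bash
python3 look.py w8; python3 -c "
from h import *
p=cams.get_image('wrist')
o=spotter.outline_of('drawer_tray',p)[0];X=cloud(p,o['mask']);X=X[(X[:,2]>22)&(X[:,2]<34)]
r=cv2.minAreaRect(X[:,:2].astype(np.float32));print(r,X.min(0),X.max(0))
o=spotter.outline_of('folding_corkscrew',p)[0];X=cloud(p,o['mask']);X=X[(X[:,2]>60)]
print(cv2.minAreaRect(X[:,:2].astype(np.float32)),X.min(0),X.max(0))"
```

```text
23.35 [641.1  36.4  93.8] [-0. -0.  1.  0.] 24.991259583001515
cam [569.6  30.5 237. ] [ 0.3  0.  -1. ]
folding_corkscrew 0.57 [263.  240.2] 7150 all [678.7  36.3] [176.6  30.9] 0.6 top z 106.71624231477946 [638.3  36.4] [94.9 25.5] 5.2
folding_corkscrew 0.55 [179.8 180.9] 31316 all [634.6   0.1] [150.1 188.4] 4.8 top z 28.315288120921196 [639.4  -2.9] [141.3 181.6] 4.8
drawer_tray 0.56 [180.4 182.8] 31312 all [635.2  -7.9] [150.4 204.9] 4.8 top z 28.32020157375142 [639.4  -3. ] [141.2 181.4] 4.8
white_tray 0.78 [427.  175.2] 17477 all [626.9 203.2] [149.4 122.6] 5.9 top z 28.24050033721761 [619.4 190.3] [130.5  97.5] 5.4
red_tray 0.63 [ 15.5 174.1] 4977 all [ 632.7 -150.1] [ 34.4 149.7] 77.4 top z 27.82566394602327 [ 641.9 -151.4] [15.5 89.9] 89.2Traceback (most recent call last):
  File "<string>", line 4, in <module>
    o=spotter.outline_of('drawer_tray',p)[0];X=cloud(p,o['mask']);X=X[(X[:,2]>22)&(X[:,2]<34)]
      ~~~~~~~~~~~~~~~~~~~~~~~~~~~~~~~~~~~^^^
IndexError: list index out of range
```

View pics/w8.png

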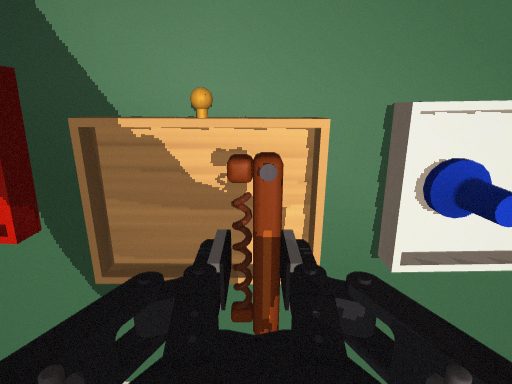

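The folding bar is aligned with the wooden tray at (260,240) and clear of its walls. Lowering.

{"method": "apply_moves", "body": {"commands": [[0,0,0.2,0,0,0,-1],[0,0,0.4,0,0,0,-1],[0,0,0.5,0,0,0,-1],[0,0,0.54,0,0,0,-1],[0,0,0.555,0,0,0,-1],[0,0,0.557,0,0,0,-1],[0,0,0.557,0,0,0,-1]]}}

```text
clock: 24.6
position: [642.7, 35.9, 11.7]
eef_rot: [0.001, -0.038, 0.999, 0.0]
force: [0.1, 0.6, -1.4]
width: 25.1
gripper_force: 30.3
```

{"method": "apply_moves", "body": {"commands": [[0,0,0,0,0,0,0],[0,0,0,0,0,0,0.05],[0,0,0,0,0,0,0.05],[0,0,-0.1,0,0,0,0.05],[0,0,-0.3,0,0,0,0.1],[0,0,-0.6,0,0,0,1],[0,0,-0.9,0,0,0,1],[0,0,-1,0,0,0,1]]}}

```text
clock: 25.4
position: [643.7, 36.3, 166.5]
eef_rot: [0.003, -0.038, 0.999, 0.0]
force: [-0.4, 0.0, 0.9]
width: 85.0
gripper_force: 0.0
```

{"method": "apply_moves", "body": {"commands": [[0.16,-0.22,-0.05,0,0,-0.06,1],[0.32,-0.44,-0.1,0,0,-0.12,1],[0.48,-0.66,-0.15,0,0,-0.18,1],[0.64,-0.87,-0.2,0,0,-0.24,1],[0.715,-0.97,-0.2,0,0,-0.32,1]]}}

```text
clock: 25.9
position: [544.5, -120.6, 192.1]
eef_rot: [-0.0, -0.286, 0.958, -0.001]
force: [1.4, 0.2, 0.4]
width: 85.6
gripper_force: 0.0
```

```bash
python3 -c "
from h import *
s=monitor.get_state();print(s['position'],s['eef_rot'],s['joints'])"
```

```text
[ 544.50800327 -120.58643404  192.13925911] [-2.51545807e-05 -2.85525922e-01  9.58370321e-01 -1.12950598e-03] [ 0.54898439  0.51981504 -0.60792261  1.79810754  0.36281733  0.93611107
  1.93437816]
```

{"method": "apply_moves", "body": {"commands": [[0.25,-0.12,0,0,0,0,1],[0.5,-0.24,0,0,0,0,1],[0.75,-0.36,0,0,0,0,1],[1,-0.477,0,0,0,0,1],[1,-0.477,0,0,0,0,1],[1,-0.477,0,0,0,0,1],[1,-0.477,0,0,0,0,1]]}}

```text
clock: 26.6
position: [460.1, -258.3, 191.1]
eef_rot: [0.0, -0.286, 0.958, -0.0]
force: [0.6, 0.6, 0.6]
width: 85.4
gripper_force: 0.0
```

```bash
python3 look.py w9; python3 -c "
from h import *
s=monitor.get_state();print(s['position'],s['eef_rot'],s['joints'])
p=cams.get_image('wrist')
o=spotter.outline_of('bell_corkscrew',p)[0];X=cloud(p,o['mask'])
for lo,hi in((-2,6),(60,90),(74,90)):
  Y=X[(X[:,2]>lo)&(X[:,2]<hi)];print(lo,len(Y),cv2.minAreaRect(Y[:,:2].astype(np.float32)))
"
```

```text
26.6 [ 460.1 -258.3  191.1] [ 0.  -0.3  1.  -0. ] 85.43728800228438
cam [ 399.8 -297.9  334.1] [ 0.2  0.2 -1. ]
bell_corkscrew 0.92 [241.5 139.8] 2096 all [ 445.7 -289.2] [85.8 45.2] 6.1 top z 77.39333684011942 [ 435.1 -290. ] [69.3 14.7] 34.3
smoky_stopper 0.42 [213.3 277.1] 9744 all [ 582.4 -245.1] [239.6 176. ] 44.5 top z 28.203772688216855 [ 578.5 -249.6] [221.  167.9] 47.9
walnut_cork 0.82 [193.2 294.1] 1486 all [ 641.6 -230.6] [87.5 46.7] 14.8 top z 68.13046847747803 [ 621.3 -236.5] [22.  20.6] 14.4
drawer_tray 0.56 [324.6 329.9] 790 all [ 554.2 -100.1] [359.5 100.7] 67.9 top z 27.979994223579034 [544.4 -97.7] [356.5  80.4] 67.9
drawer_tray 0.33 [193.5 293.9] 1423 all [ 625.4 -235.1] [53.9 45.2] 14.1 top z 68.12792408193955 [ 620.2 -236.6] [20.6 20.2] 40.4
white_tray 0.42 [446.2 382.3] 39 all [568.5 137.9] [13.   2.9] 8.4 top z 6.37179673174234 [566.9 137.1] [9.6 2.6] 3.1
red_tray 0.92 [213.9 279.2] 9495 all [ 588.4 -247.1] [232.  174.9] 50.4 top z 28.111037657165234 [ 584.9 -250.5] [217.9 166.9] 52.9
[ 459.57178703 -258.97503201  190.59191778] [-7.12669489e-05 -2.85184222e-01  9.58472718e-01  5.82399322e-05] [ 0.84920902  0.4739912  -0.59963953  1.87542718  0.33669008  0.89412955
  2.23612768]
-2 52 ((444.87060546875, -289.1400451660156), (48.86943054199219, 78.54234313964844), 85.76758575439453)
60 1430 ((435.1482849121094, -290.09405517578125), (69.51687622070312, 16.050329208374023), 34.485713958740234)
74 1279 ((435.3002014160156, -290.3045654296875), (69.44190216064453, 15.324151992797852), 33.82712173461914)
```

View pics/w9.png

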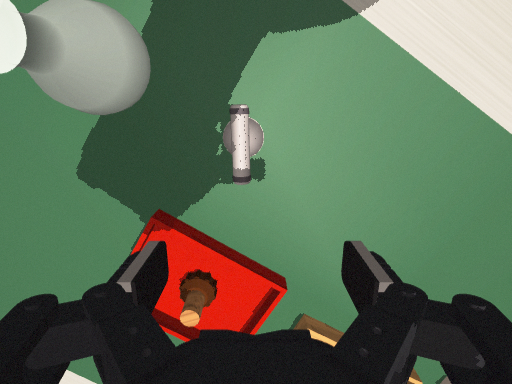

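The bell's crossbar shows at (241,145), about 34° from x and nearly in line with the fingers; the cork stands at (195,295). I'll align and grip.

{"method": "apply_moves", "body": {"commands": [[0.15,-0.05,0.05,0,0,-0.012,1],[0.249,-0.086,0.25,0,0,-0.012,1],[0.249,-0.086,0.5,0,0,-0.012,1],[0.249,-0.086,0.75,0,0,-0.012,1],[0.249,-0.086,0.9,0,0,-0.012,1],[0.249,-0.086,0.933,0,0,-0.012,1],[0.249,-0.086,0.933,0,0,-0.012,1],[0.249,-0.086,0.933,0,0,-0.012,-1]], "newtons": 50}}

```text
clock: 27.95
position: [435.9, -290.7, 51.9]
eef_rot: [0.0, -0.294, 0.956, -0.001]
force: [-0.5, -0.4, 0.7]
width: 73.3
gripper_force: 0.0
```

{"method": "apply_moves", "body": {"commands": [[0,0,0,0,0,0,-1],[0,0,0,0,0,0,-1],[0,0,0,0,0,0,-1],[0,0,0,0,0,0,-1],[0,0,0,0,0,0,-1],[0,0,0,0,0,0,-1],[0,0,0,0,0,0,-1]]}}

```text
clock: 28.65
position: [435.4, -290.5, 51.1]
eef_rot: [0.0, -0.294, 0.956, -0.0]
force: [-1.9, 1.7, 7.7]
width: 14.4
gripper_force: 48.6
```

{"method": "apply_moves", "body": {"commands": [[0,0,-0.15,0,0,0,-1],[0,0,-0.35,0,0,0,-1],[0,0,-0.6,0,0,0,-1],[-0.15,0.04,-0.6,0,0,0,-1],[-0.35,0.1,-0.6,0,0,0,-1],[-0.6,0.16,-0.6,0,0,0,-1]]}}

```text
clock: 29.25
position: [496.1, -220.2, 141.0]
eef_rot: [-0.0, -0.293, 0.956, -0.0]
force: [1.0, 0.2, -1.0]
width: 14.1
gripper_force: 49.3
```

{"method": "apply_moves", "body": {"commands": [[-0.25,0.07,0,0,0,0,-1],[-0.5,0.13,0,0,0,0,-1],[-0.75,0.2,0,0,0,0,-1]]}}

```text
clock: 29.55
position: [573.2, -130.8, 140.7]
eef_rot: [-0.0, -0.294, 0.956, -0.0]
force: [0.5, -0.9, -0.8]
width: 14.4
gripper_force: 49.3
```

{"method": "apply_moves", "body": {"commands": [[-0.25,0.07,0,0,0,0,-1],[-0.5,0.13,0,0,0,0,-1],[-0.68,0.18,0,0,0,0,-1],[-0.747,0.196,0,0,0,0,-1],[-0.747,0.196,0,0,0,0,-1],[-0.747,0.196,0,0,0,0,-1]]}}

```text
clock: 30.15
position: [647.9, -45.8, 140.4]
eef_rot: [-0.001, -0.294, 0.956, -0.0]
force: [0.6, -0.5, -1.3]
width: 14.4
gripper_force: 49.3
```

```bash
python3 look.py w10
```

```text
30.15 [647.9 -45.8 140.4] [-0.  -0.3  1.  -0. ] 14.43700109788279
cam [588.5 -86.3 283.6] [ 0.2  0.2 -1. ]
folding_corkscrew 0.64 [333.  224.8] 2310 all [632.5  33.6] [109.   77.7] 52.2 top z 23.8878392524748 [630.9  29.3] [100.3  75.1] 52.2
bell_corkscrew 0.8 [257.7 238.2] 6002 all [658.8 -44.6] [89.8 43. ] 9.2 top z 166.65725417774155 [647.7 -46. ] [69.4 15.1] 34.2
smoky_stopper 0.57 [507.9 327.4] 285 all [614.2 248.5] [114.6  33.5] 75.8 top z 26.664635792223024 [617.1 233.3] [86.5 17.8] 78.3
blue_stopper 0.9 [467.9 295.3] 2735 all [622.  222.8] [112.7  47.4] 86.0 top z 68.17052626097586 [618.5 190.2] [20.6 22.5] 0.8
walnut_cork 0.68 [69.  27.9] 4145 all [ 628.6 -250.9] [49.  77.4] 30.9 top z 68.2930568697868 [ 622.4 -235.3] [19.1 21.6] 35.8
drawer_tray 0.89 [300.2 185.4] 17741 all [634.6   4.4] [151.4 218.2] 15.5 top z 28.380305462736107 [637.9  -2.7] [144.4 180.9] 4.6
drawer_tray 0.35 [122.9  71.6] 20441 all [ 627.3 -226.6] [146. 160.] 1.9 top z 28.240021593247633 [ 623.1 -210.4] [130.5 127. ] 1.7
white_tray 0.93 [463.7 265.5] 7985 all [611.5 152.1] [111.7 335.4] 2.9 top z 28.17074743071927 [623.9 100.2] [ 99.3 211.6] 19.0
red_tray 0.73 [122.7  71.9] 20145 all [ 627.  -226.6] [145.  159.9] 1.8 top z 28.237237873324545 [ 623.  -210.4] [130.4 127. ] 1.7
```

View pics/w10.png

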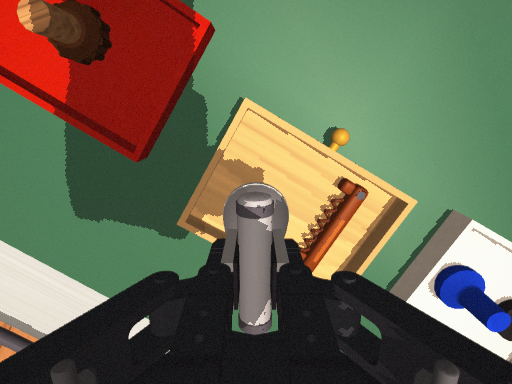

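The folding corkscrew lies flat at (335,225), and the bell hangs clear of it at (255,210). Lowering, releasing and retreating.

{"method": "apply_moves", "body": {"commands": [[0,0,0.2,0,0,0,-1],[0,0,0.4,0,0,0,-1],[0,0,0.5,0,0,0,-1],[0,0,0.54,0,0,0,-1],[0,0,0.555,0,0,0,-1],[0,0,0.557,0,0,0,-1],[0,0,0.557,0,0,0,-1]]}}

```text
clock: 31.3
position: [649.2, -44.6, 58.2]
eef_rot: [0.001, -0.294, 0.956, -0.0]
force: [-0.0, -0.2, -1.2]
width: 14.4
gripper_force: 49.4
```

{"method": "apply_moves", "body": {"commands": [[0,0,0,0,0,0,0],[0,0,0,0,0,0,0.3],[0,0,0,0,0,0,0.4],[0,0,0,0,0,0,0.4],[0,0,-0.1,0,0,0,0.4],[0,0,-0.3,0,0,0,0.4],[0,0,-0.6,0,0,0,0.4],[0,0,-0.9,0,0,0,0.4]]}}

```text
clock: 32.1
position: [648.2, -44.4, 194.6]
eef_rot: [-0.0, -0.294, 0.956, 0.0]
force: [0.5, -0.3, 0.2]
width: 60.1
gripper_force: 0.0
```

{"method": "apply_moves", "body": {"commands": [[0.2,0,-0.2,0,0,0,0.4],[0.4,0,-0.4,0,0,0,0.4],[0.5,0,-0.5,0,0,0,0.4],[0.5,0,-0.5,0,0,0,0.4],[0.5,0,-0.5,0,0,0,0.4],[0.5,0,-0.5,0,0,0,0.4]]}}

```text
clock: 32.7
position: [586.7, -86.1, 266.6]
eef_rot: [-0.0, -0.294, 0.956, 0.0]
force: [-0.3, 0.6, -0.3]
width: 59.9
gripper_force: 0.0
```

```bash
python3 look.py w11; python3 -c "
from h import *
p=cams.get_image('side');cv2.imwrite('pics/fin.png',cv2.resize(p['img'][90:,100:420,::-1],(800,600)))"
```

```text
32.7 [586.7 -86.1 266.6] [-0.  -0.3  1.   0. ] 59.93931769184552
cam [ 527.4 -126.8  409.7] [ 0.2  0.2 -1. ]
folding_corkscrew 0.76 [305.9 243.2] 1051 all [613.4  14.5] [180.5  67.4] 37.3 top z 23.79628000687304 [608.7  11.9] [171.   65.8] 38.3
bell_corkscrew 0.71 [256.7 217.4] 1229 all [664.2 -33.4] [108.1  43.2] 35.5 top z 83.3122858691554 [648.4 -44.5] [68.9 14.2] 34.6
blue_stopper 0.91 [393.7 275.9] 554 all [592.7  67.7] [262.3  43.1] 78.7 top z 315.0034787429186 [551.6 -52.7] [5.6 8.8] 31.5
walnut_cork 0.88 [140.3 119.6] 1208 all [ 624.6 -242.2] [47.3 58.8] 11.9 top z 68.21581575535177 [ 621.6 -236.2] [20.8 21.2] 43.0
drawer_tray 0.58 [278.2 216.9] 8562 all [638.5  -3.3] [172.1 180.2] 4.1 top z 28.25484215800487 [631.7  -3.6] [158.5 179.7] 4.1
drawer_tray 0.37 [306.1 242.6] 1080 all [641.6  38.6] [99.6 33.5] 4.2 top z 23.791692166901242 [641.7  36.2] [98.3 24.6] 5.8
white_tray 0.75 [428.8 269.2] 4152 all [605.6 138.6] [124.7 369.9] 0.3 top z 28.15392349705754 [605.4 137.8] [124.  368.5] 0.3
red_tray 0.7 [128.6 106.2] 14781 all [ 629.9 -244.6] [143.6 197.7] 1.6 top z 28.297183520536514 [ 624.  -237.6] [130.7 180.7] 1.8
```

View pics/fin.png

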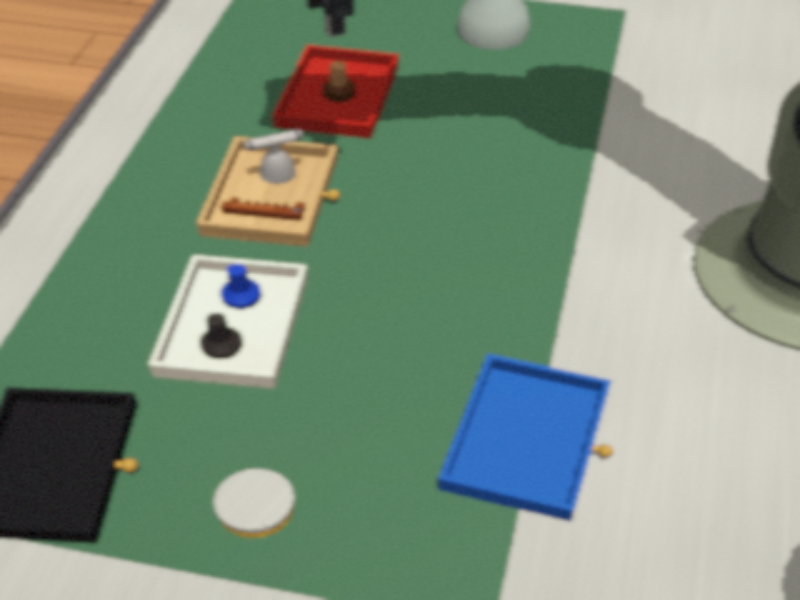

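All five pieces stand or lie right in their trays: cork at (338,80), bell at (278,160), folding at (263,208), blue at (240,287) and smoky at (220,337). The tin and decanter are where they were.

```bash
python3 -c "
from rig import workorder;print(workorder.hand_in())"
```

```text
the job is handed in; nothing more can be done
None
```

I handed in the job with all five pieces in their correct trays, the right way up, and the decanter and polish tin left alone; hand-in returned no verdict.

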